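# Fetch the spare nozzle from its hinged case

## Task

Get the spare welding nozzle out of the closed grey case: push the lid up by the lip on its front edge and on past its balance point so that it stays open by itself, then lift the nozzle out, leaving the spanner in the case. Lay the nozzle down, without dropping it, lengthwise on the rubber mat with all of it on the mat, and leave the lid open. Do not tip or shove the case, which stands loose, and leave the other things on the bench where they are.

Things in the scene. Friction and masses are not known exactly. Their poses are not given: they have to be found in the camera images.
- case: Grey steel case, hinged lid, shut at first; stands loose (1.2 kg, lid 0.45). 196 mm deep (x), 180 wide (y), 60 high: rim at 40 mm, lid above; walls 3 mm, inner floor at 8 mm. Origin: centre of underside; z up, -x to the front with the lip, +x to the hinge. Nozzle and spanner lie along x, 40 mm either side of the middle (sides vary); 20 mm high stubs at the ends of the middle line
- case_lid (a joint): Lid angle, rad: 0 shut, 1.72 fully open against lugs behind the case. No latch, nearly free hinge: let go below about 1.45 it falls shut; beyond, it falls on to the stop and stays open. Lifting it at the lip takes 1.5 to 3.5 N. Pushing the open lid against its stop with more than about 4 N at the lip tips the loose case over backward
- lid_lip (a point): Middle of the underside of the thumb lip on the lid's front edge, 10 mm in front of the front wall, 41 mm above the bench when shut. Lip 5 mm thick, 100 wide, 20 out from the wall; below it the wall is plain and the bench free. Moves with the lid on a 209 mm radius about the hinge line. Its axes are the case's when shut and turn with the lid
- hinge_line (a point): Middle of the lid's hinge line, 101 mm behind the case's middle and 40 mm above its underside; the lid turns about the case's y axis through this point
- nozzle: Spare brass welding nozzle, a bent tube lying rolled 0.3 rad, 154 mm long (y), 48 wide (x), 0.12 kg. Origin: underside, middle. Nut end, 18 mm thick and 19 high, from y = 37 to 77 mm at x = 15; next to it a straight 9 mm tube, y = -7 to 39 mm, centre x = 14, 10 mm above the underside (grip here across x); bent to the tip at x = -15, y = -77. In the case +y points to the lip
- case_spanner: Steel open and ring spanner, 180 mm long (its y), 26 mm wide, 7 mm thick, lying in the case beside the nozzle; origin: centre of its underside. It stays in the case
- mat: Plain black rubber bench mat 110 mm wide (its x), 260 mm long (its y), 6 mm thick, fixed on the bench to the left of the case; origin: centre of its underside. The nozzle goes on it lengthwise
- offcut: Short steel U-channel offcut, 100 x 28 x 13 mm, lying near the robot; bystander; origin: centre of the underside
- coupon: Steel test coupon with a weld bead, 90 x 40 x 17 mm; bystander; origin: centre of the underside

How it is judged (in metres and radians):
On the way, in this order (a step that is already met when the one before it is completed fails the run):
1. the lid stands open past its balance point, with the robot touching neither it nor the case (value of joint case_lid above 1.55 rad and contact force between each of the arm, the fingers and case below 0.2 N), for 0.3 s.
2. the nozzle is held in the fingers above the case's rim, the lid still open (z of nozzle in the frame of case above 0.045 m and contact force between the fingers and nozzle above 0.5 N and value of joint case_lid above 1.55 rad), for 0.1 s.
At the end, for the whole second after the job is handed in: The lid stands open (more than 1.55 rad); the nozzle lies at rest on the rubber mat, let go, its length within 0.48 rad of the mat's length, its middle within 38 mm of the mat's middle line and within 65 mm of its middle lengthwise; the spanner is still inside the case; the case stands flat (value of joint case_lid above 1.55 rad and x of case_spanner in the frame of case between -0.09 and 0.09 m and y of case_spanner in the frame of case between -0.085 and 0.085 m and z of case_spanner in the frame of case below 0.03 m and x of nozzle in the frame of mat between -0.038 and 0.038 m and y of nozzle in the frame of mat between -0.065 and 0.065 m and z of nozzle in the frame of mat between 0.002 and 0.035 m and angle between the y axis of nozzle and the y axis of mat, either way round below 0.48 rad and contact force between nozzle and mat above 0.3 N and linear speed of nozzle below 0.02 m/s and angle between case's own z axis and vertical below 0.05 rad); the robot touches nothing.
It fails at once if the case is tipped by more than 0.12 rad or shoved more than 40 mm (angle between case's own z axis and vertical above 0.12 rad or distance of case from where it was at the start of the episode above 0.04 m).
It fails at once if the nozzle is dropped: it falls freely, out of the fingers, faster than 0.7 m/s (about 25 mm of fall) (contact force between the fingers and nozzle below 0.05 N and linear speed of nozzle above 0.7 m/s).
It fails at once if the spanner leaves the case (not (x of case_spanner in the frame of case between -0.09 and 0.09 m and y of case_spanner in the frame of case between -0.085 and 0.085 m and z of case_spanner in the frame of case below 0.03 m)).
It fails at once if a bystander is moved more than 40 mm (distance of any of offcut, coupon from where it was at the start of the episode above 0.04 m).
It also fails if it takes over 61 s, if anything falls off the work surface, if the arm or the gripper's body presses on something with over 40 N, if the wrist force passes 120 N, or if a joint passes its speed limit or range.

## Robot

A 6-joint arm with a two-finger parallel gripper is mounted at the origin on a cart in front of the work surface, level with it; the furniture and walls round the work are solid. World frame = base frame: x ahead of the robot, y to its left, z up, the work surface at z = 0. Lengths are in m, angles in degrees, forces in N, time in s.
With the tool pointing down it reaches from about 0.4 to 0.825 m from the base axis. Payload 7 kg.
Tool frame: the origin (TCP) lies at the very end of the fingers, on their centre line; the grasp point (between the pads) lies 19 mm behind it; z points along the fingers, y is the line along which they close (so a half turn about z gives the same grasp; the last joint's range is limited). The gripper opens to 88 mm and grips with 3 to 60 N. Pads are 19 mm wide; open, the fingers measure 130 mm over their backs; the gripper's body (78 mm by 193 mm) begins 47 mm behind the grasp point.
Start: joints at [87.668, 20.546, 0.682, 0, -70.136, -16.507], TCP at [0.218, 0.639, 0.227] pointing down, gripper open.
Joint ranges: [-176.03, 176.03], [-82.01, 121.73], [-58.28, 71.71], [-173.87, 95.51], [-174.79, -0.11], [-173.66, 173.66]. Speed limits (degrees/s): [136.94, 136.94, 172.46, 180, 180, 180].

## Interface

Orientations are given as [roll, pitch, yaw] about the fixed x, y, z axes, in that order (R = Rz(yaw) Ry(pitch) Rx(roll)).
In Python, from plant import r gives the robot as it stands. The module is installed in compiled form; this text tells all that it offers.
- The arm moves only by the tool jog_arm, never from a script. Its arguments are lists of equal length, an entry for each row: "travel": the shift along the tool's x, y, z each as a share of 50 cm, from -1 to 1, a list of three; "dr": the turn, a rotation vector about the tool's x, y, z each as a share of 360 degrees, from -1 to 1, a list of three; "claw": the opening, from 0 (shut) to 1 (fully open). A call has exactly 10 rows; each row is the pose to reach, as a shift and turn from the pose commanded when the call began, along the tool's axes at that moment, turning the shorter way round; what a row does not reach only later rows make up. A row lasts 1/8 s, in which the tool goes at most 62.5 mm and 10.7 degrees, less where a joint would pass 70% of its speed; a pose out of reach is approached as far as the arm can. A call with a number of a shift or a turn outside -1 to 1 is refused whole. A call with a gripper value outside its range is refused whole. The fingers move at their own pace and stop on an object; "newtons" is the grip in N (left out, the last holds). Time passes only in rows, so rows that repeat a pose let the fingers close, or fill a call up. It gives the time, the measured TCP pose, the force, the opening and the grip force at its end, in the units of the state.
- r.get_state(): the state, without advancing time (a new reading comes with each control period).
- r.capture(name): name is "scene" or "side" or "wrist"; returns a dict with "pixels" (420x560x3 uint8, red, green, blue), "range_z" (420x560 float32, m along the optical axis (not along the pixel's ray), 0 where there is no reading), "fx", "fy", "cx", "cy" (pixels), "position" and "attitude" of the camera in the world; the wrist camera has in their place "hand_eye" (4x4, takes a point from camera to tool coordinates, whose origin is the TCP and whose axes are the flange's). Camera axes: x right, y up, looking along -z (the intrinsics and any distortion apply to the point x, -y, -z); pixel columns grow to the right and rows downward; lengths in m; the calibration is good to about 2 mm. A picture is of the moment at which its call begins: read the wrist's pose just before it.
- r.close_job(): hands the job in; it is judged then, once.
Trained networks look in the newest picture that a camera, given by its name, has taken for a name from the list of things; names that differ only in an ending like _2 or _b are one class to them, and where a whole thing is asked for, a point or a joint stands for the part that bears it (a point fixed in the world has none). Each returns a list of dicts, best first, with "conf" (0 to 1); they miss things now and then, are a little off and sometimes report something else, mostly with a low value. They report only what shows in the picture. A call takes as long as a camera call.
- r.boxes_of(name, camera): "extent" ([left, top, right, bottom] in pixels, round what is visible of it).
- r.regions_of(name, camera): "pixels" (420x560 bool, what is visible of it) and "extent" ([left, top, right, bottom] in pixels, round what is visible of it).
- r.tip_of(name, camera): "at" ([column, row] in pixels: a listed point, or the origin of a listed thing).
The state is a dict: "time_s": time; "joints": joint angles; "qd": joint speeds; "joint_torque": joint torques, N m; "tcp_pos": TCP position; "eef_rot": TCP orientation; "contact_force": force on the tool from outside, world axes, zero at the start; "moment": the same for the moment, N m; "gripper_width": finger opening in m; "gripper_force": force on a finger pad.
Only numpy, scipy, OpenCV 4.12 (cv2) and the standard library are available. Lean on these libraries where they do the work, as an engineer would, in place of code of your own. Each camera call takes 0.05 s, during which the arm holds its last target. There are 200 camera calls.

## Working session

There is one attempt and no reset: what is moved stays moved. The work goes in short steps, Python scripts to look and compute and a tool call to move; the robot and the scene stay as the last step left them, time stands still between calls to the robot, and variables do not carry over. Pictures are saved under pics/ and viewed, at most 10 in all, crops included, and the job is handed in when it is done.

Besides the shell and the picture viewer there is one more tool, called after ">>>" as a command line: name --argument value ..., lists and objects as JSON in quotes. jog_arm: Moves the arm, as the interface text tells. Its arguments: {"type":"object","properties":{"travel":{"type":"array"},"dr":{"type":"array"},"claw":{"type":"array"},"newtons":{"type":"number"}},"required":["travel","dr","claw"]}

```bash
mkdir -p pics
cat > h.py <<'E'
import numpy as np, cv2
from scipy.spatial.transform import Rotation as Ro
from plant import r
def rot(a): 
    a=np.array(a,float)
    return a if a.shape==(3,3) else (Ro.from_quat(a).as_matrix() if a.size==4 else Ro.from_euler('xyz',a,degrees=True).as_matrix())
def cam(n):
    s=r.get_state(); c=r.capture(n)
    if n=='wrist':
        T=np.eye(4);T[:3,:3]=rot(s['eef_rot']);T[:3,3]=s['tcp_pos']; c['T']=T@np.array(c['hand_eye'])
    else:
        T=np.eye(4);T[:3,:3]=rot(c['attitude']);T[:3,3]=c['position'];c['T']=T
    return c
def cloud(c):
    z=c['range_z'];v,u=np.mgrid[:z.shape[0],:z.shape[1]]
    P=np.stack([(u-c['cx'])/c['fx']*z,-(v-c['cy'])/c['fy']*z,-z],-1)
    W=P@c['T'][:3,:3].T+c['T'][:3,3]; W[z==0]=np.nan
    return W
def save(c,f): cv2.imwrite('pics/'+f,c['pixels'][:,:,::-1])
E
python3 - <<'E'
from h import *
print(r.get_state())
for n in ['scene','side']:
    c=cam(n);save(c,n+'1.png');print(n,c['position'],c['attitude'],c['fx'],[k for k in c])
    W=cloud(c)
    for o in ['case','lid_lip','mat','offcut','coupon','hinge_line','nozzle']:
        for g in r.regions_of(o,n)[:1]:
            m=g['pixels'];p=W[m];p=p[~np.isnan(p[:,0])]
            print(o,round(g['conf'],2),g['extent'],np.percentile(p,[2,50,98],axis=0).round(3).tolist())
        for t in r.tip_of(o,n)[:1]:
            u,v=map(int,t['at']);print('  tip',t['at'],round(t['conf'],2),W[min(v,419),min(u,559)].round(3))
E
```

```text
{'time_s': 0.0, 'joints': array([ 8.76689641e+01,  2.05916310e+01,  6.31571744e-01, -2.11141703e-02,
       -7.01352614e+01, -1.65074908e+01]), 'qd': array([ 0.00353475, -0.07726541, -0.0013344 , -0.0346411 , -0.07192066,
        0.03253049]), 'joint_torque': array([ 3.05304602e-04, -5.82709908e+01,  2.93059123e+01,  6.99741080e+00,
        6.97597337e-03, -1.46000339e-04]), 'tcp_pos': array([0.21781298, 0.63835367, 0.22560062]), 'eef_rot': array([ 1.79902968e+02, -8.05693399e-03, -1.88457110e+01]), 'contact_force': array([-0.40897446,  0.11786234,  0.48601303]), 'moment': array([0.05646769, 0.03258418, 0.00602554]), 'gripper_force': 0.0, 'gripper_width': 0.08778805255700267}
scene [-0.13633938  0.53026327  0.50093151] [  59.59672331   -1.37111296 -118.81901245] 392.8317854933462 ['pixels', 'range_z', 'fx', 'fy', 'cx', 'cy', 'position', 'attitude', 'T']
case 0.58 [271.0, 175.9, 370.5, 230.3] [[0.475, -0.074, 0.009], [0.537, 0.039, 0.059], [0.675, 0.133, 0.062]]
  tip [318.8, 211.6] 0.77 [0.51  0.066 0.054]
lid_lip 0.72 [269.5, 173.4, 370.3, 221.7] [[0.479, -0.084, 0.034], [0.568, 0.0
[... 1130 characters left out ...]
, [0.678, 0.117, 0.062]]
  tip [327.2, 217.1] 0.94 [0.611 0.103 0.059]
mat 0.94 [219.5, 158.7, 322.4, 200.6] [[0.376, 0.258, 0.001], [0.494, 0.326, 0.006], [0.623, 0.399, 0.009]]
  tip [267.7, 175.0] 0.77 [0.492 0.341 0.005]
offcut 0.67 [263.9, 207.6, 370.1, 302.7] [[0.487, -0.096, 0.039], [0.584, -0.005, 0.06], [0.682, 0.123, 0.062]]
  tip [217.1, 261.3] 0.83 [0.367 0.044 0.004]
coupon 0.71 [197.0, 198.5, 226.4, 226.4] [[0.309, 0.156, 0.0], [0.348, 0.19, 0.009], [0.384, 0.234, 0.017]]
  tip [214.2, 214.2] 0.75 [0.356 0.181 0.016]
hinge_line 0.9 [264.8, 206.9, 372.9, 312.3] [[0.482, -0.099, 0.006], [0.581, -0.018, 0.06], [0.681, 0.121, 0.062]]
  tip [314.7, 291.0] 0.94 [ 0.555 -0.078  0.043]
```

Run:
```python
from h import *
ims=[]
for n in ['scene','side']:
    c=cam(n);W=cloud(c);ims.append(c['pixels'][:,:,::-1])
    def fit(m):
        p=W[m][:,:2];p=p[~np.isnan(p[:,0])].astype(np.float32);return cv2.minAreaRect(p),len(p)
    box=(W[...,0]>.42)&(W[...,0]<.74)&(W[...,1]<.2)&(W[...,1]>-.2)
    print(n,'lidtop',fit(box&(W[...,2]>.056)&(W[...,2]<.066)))
    print('lip',fit(box&(W[...,2]>.038)&(W[...,2]<.05)&(W[...,1]>.06)), np.nanpercentile(W[box&(W[...,2]>.038)&(W[...,2]<.05)&(W[...,1]>.09)],[2,50,98],axis=0) )
    g=r.regions_of('mat',n)[0]['pixels'];print('mat',fit(cv2.erode(g.astype(np.uint8),np.ones((2,2)))>0))
big=np.hstack([cv2.resize(ims[0][150:330,140:420],(800,514))]);cv2.imwrite('pics/a.png',big)
cv2.imwrite('pics/b.png',cv2.resize(ims[1][140:320,180:420],(800,600)))
```

```text
scene lidtop (((0.5875424146652222, 0.016629762947559357), (0.19740864634513855, 0.18688146770000458), 72.6787109375), 2674)
lip (((0.5992691516876221, 0.10883547365665436), (0.19654540717601776, 0.07504355907440186), 6.7354044914245605), 362) [[0.5161169  0.09156403 0.03875987]
 [0.58719085 0.12043767 0.04410736]
 [0.66695271 0.13983715 0.04964841]]
mat (((0.4981710910797119, 0.3284143805503845), (0.25719407200813293, 0.11487098783254623), 14.09170913696289), 4016)
side lidtop (((0.586752712726593, 0.017496533691883087), (0.20004788041114807, 0.18121859431266785), 72.48932647705078), 6571)
lip (((0.6214157938957214, 0.12666894495487213), (0.00594509020447731, 0.09782803803682327), 72.20667266845703), 45) [[0.5772753  0.1128026  0.04304393]
 [0.62079949 0.12621784 0.04548984]
 [0.66657042 0.14219219 0.04770451]]
mat (((0.49995923042297363, 0.3288360834121704), (0.25469833612442017, 0.1092655286192894), 13.864411354064941), 2302)
```

View pics/a.png

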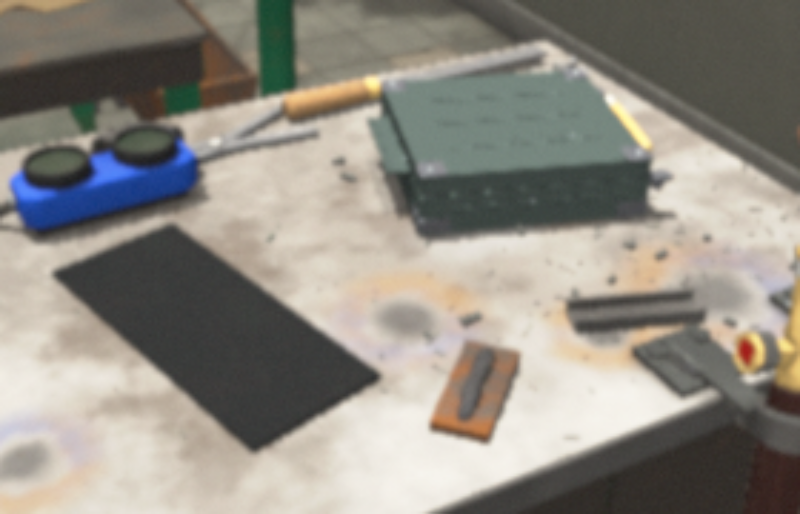

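View pics/b.png

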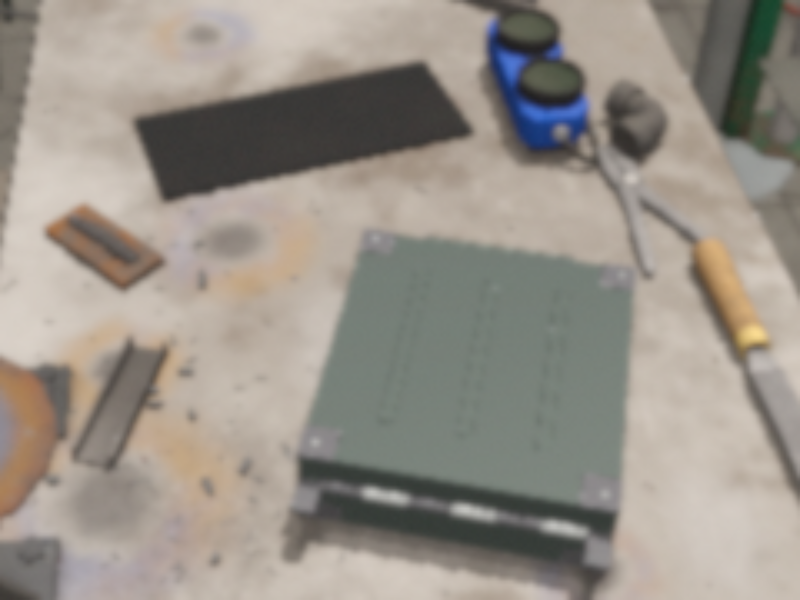

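The lid top spans pixels ~(385–650, 70–180) in the scene crop. The lip is on the left, facing the mat, and the hinge lugs are visible in the side crop at ~(300–600, 550). There are blue goggles near the mat, so I'm checking clearance and planning a pre-contact pose.

```bash
cat >> h.py <<'E'
C=np.array([.587,.017]); U=-np.array([np.cos(np.radians(72.5)),np.sin(np.radians(72.5))]) # U inward = case +x
u3=np.r_[U,0]; v3=np.cross([0,0,1],u3); z3=np.array([0,0,1.])
def Rt(a,s=1): # tool z tilted a deg below horizontal toward u, tool y = s*v3
    a=np.radians(a); z=u3*np.cos(a)-z3*np.sin(a); y=s*v3; return np.c_[np.cross(y,z),y,z]
def pl(p,R,s=None):
    s=s or r.get_state(); R0=rot(s['eef_rot'])
    d=R0.T@(np.array(p)-s['tcp_pos'])/.5; w=Ro.from_matrix(R0.T@R).as_rotvec(degrees=True)/360
    return d.round(4).tolist(),w.round(4).tolist()
E
python3 - <<'E'
from h import *
c=cam('side');W=cloud(c)
m=(W[...,0]>.6)&(W[...,0]<.95)&(W[...,1]>.15)&(W[...,1]<.6)&(W[...,2]>.02)&(W[...,2]<.2)
print('obst',np.nanpercentile(W[m],[0,2,50,98,100],axis=0).round(3).tolist())
for s in(1,-1):
    R=Rt(35,s);print(s,R.round(2).tolist())
    p=np.r_[C-U*.2-v3[:2]*0,.12];print(p,pl(p,R))
E
```

```text
obst [[0.6, 0.258, 0.02], [0.664, 0.269, 0.021], [0.754, 0.382, 0.052], [0.81, 0.593, 0.184], [0.82, 0.6, 0.2]]
1 [[0.17, 0.95, -0.25], [0.55, -0.3, -0.78], [-0.82, 0.0, -0.57]]
[0.64714116 0.20774339 0.12      ] ([1.0907, 0.5388, 0.2132], [-0.1209, -0.1181, -0.2322])
-1 [[-0.17, -0.95, -0.25], [-0.55, 0.3, -0.78], [0.82, -0.0, -0.57]]
[0.64714116 0.20774339 0.12      ] ([1.0907, 0.5388, 0.2132], [-0.1174, 0.1202, 0.2255])
```

Run:
```python
from h import *
print(pl([.57,.29,.22],Rt(35,-1)))
```

```text
([0.8916, 0.4329, 0.0132], [-0.1174, 0.1202, 0.2255])
```

>>> jog_arm --travel '[[0.1,0.05,0],[0.2,0.1,0],[0.3,0.14,0],[0.4,0.19,0],[0.5,0.24,0],[0.6,0.29,0],[0.7,0.34,0.01],[0.8,0.39,0.01],[0.89,0.43,0.01],[0.89,0.43,0.01]]' --dr '[[-0.0117,0.012,0.0226],[-0.0235,0.024,0.0451],[-0.0352,0.0361,0.0677],[-0.047,0.0481,0.0902],[-0.0587,0.0601,0.1128],[-0.0704,0.0721,0.1353],[-0.0822,0.0841,0.1579],[-0.0939,0.0962,0.1804],[-0.1057,0.1082,0.203],[-0.1174,0.1202,0.2255]]' --claw '[0,0,0,0,0,0,0,0,0,0]' --newtons 10

```text
time_s: 3.0
tcp_pos: [0.5714, 0.2886, 0.2211]
eef_rot: [-179.8, -55.2, -108.2]
contact_force: [-0.2, 0.6, -0.2]
gripper_width: 0.0008
gripper_force: 0.0
```

Run:
```python
from h import *
s=r.get_state();print(s['joints'].round(1),s['tcp_pos'],rot(s['eef_rot']).round(2).tolist(),s['time_s'])
p=np.r_[C-U*.165-v3[:2]*.02,.10];print(p,pl(p,Rt(35,-1)))
p=np.r_[C-U*.150-v3[:2]*.02,.02];print(p,pl(p,Rt(35,-1)))
```

```text
[  53.2   46.3   17.2   16.9 -113.6  -72.2] [0.57142757 0.28860743 0.22112902] [[-0.18, -0.95, -0.25], [-0.54, 0.31, -0.78], [0.82, -0.0, -0.57]] 3.0
[0.61754212 0.18037741 0.1       ] ([-0.0981, -0.154, 0.2841], [0.0009, -0.0006, -0.0011])
[0.61303153 0.16607166 0.02      ] ([-0.2123, -0.1538, 0.4], [0.0009, -0.0006, -0.0011])
```

>>> jog_arm --travel '[[-0.03,-0.04,0.07],[-0.05,-0.08,0.14],[-0.08,-0.12,0.21],[-0.098,-0.154,0.284],[-0.12,-0.154,0.31],[-0.14,-0.154,0.33],[-0.165,-0.154,0.355],[-0.19,-0.154,0.38],[-0.212,-0.154,0.4],[-0.212,-0.154,0.4]]' --dr '[[0.0009,-0.0006,-0.0011],[0.0009,-0.0006,-0.0011],[0.0009,-0.0006,-0.0011],[0.0009,-0.0006,-0.0011],[0.0009,-0.0006,-0.0011],[0.0009,-0.0006,-0.0011],[0.0009,-0.0006,-0.0011],[0.0009,-0.0006,-0.0011],[0.0009,-0.0006,-0.0011],[0.0009,-0.0006,-0.0011]]' --claw '[0,0,0,0,0,0,0,0,0,0]'

```text
time_s: 4.25
tcp_pos: [0.6116, 0.1698, 0.0187]
eef_rot: [179.6, -54.9, -106.7]
contact_force: [-1.0, -0.6, -0.2]
gripper_width: 0.0007
gripper_force: 0.0
```

Run:
```python
from h import *
s=r.get_state();print(s['tcp_pos'],s['contact_force'],s['joints'].round(1))
c=cam('wrist');W=cloud(c);save(c,'w1.png')
d=-(W[...,:2]-C)@U; l=(W[...,:2]-C)@v3[:2]; z=W[...,2]
# profile along strip l~ -20..0 : z vs d
m=(l>-30)&(l<10)&(d>.05)&(d<.2)
for a in np.arange(.08,.16,.004):
    k=m&(d>=a)&(d<a+.004)
    if k.sum(): print(round(a,3),k.sum(),np.percentile(z[k],[5,50,95]).round(4))
```

```text
[0.61155497 0.16978821 0.01874689] [-0.96622133 -0.55820367 -0.24797104] [ 45.7  53.3   1.2  21.9 -89.6 -73.5]
0.08 2908 [-0.0009  0.0591  0.0604]
0.084 3043 [-0.0009  0.0591  0.0603]
0.088 3142 [-0.0008  0.0591  0.0604]
0.092 3461 [-0.0009  0.059   0.0603]
0.096 21308 [-0.0004  0.0393  0.0593]
0.1 4122 [-0.001   0.0001  0.0438]
0.104 4113 [-0.001   0.      0.0438]
0.108 4291 [-0.0011  0.      0.0439]
0.112 3941 [-0.0011 -0.      0.0444]
0.116 4953 [-0.001   0.0002  0.045 ]
0.12 3288 [-0.0012 -0.0002  0.0007]
0.124 3350 [-0.0012 -0.0002  0.0007]
0.128 3405 [-0.0011 -0.0002  0.0007]
0.132 3069 [-0.0011 -0.0002  0.0008]
0.136 3131 [-0.0011 -0.0002  0.0033]
0.14 2587 [-0.0012 -0.0002  0.004 ]
0.144 2029 [-0.0012 -0.0002  0.0012]
0.148 2223 [-0.0012 -0.0001  0.0302]
0.152 2179 [-0.0012 -0.      0.0335]
0.156 2199 [-0.0012 -0.      0.0364]
```

View pics/w1.png

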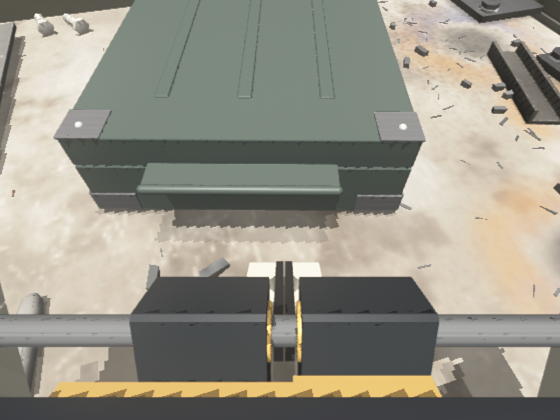

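Lip edge at row ~190, columns 140–340. The fingers are low at column 285, about 20 mm off-centre, which is fine. Next: generate the insertion and lift arc.

```bash
cat >> h.py <<'E'
def arc(th,rho,a=35,off=-.02,h=.0095):
    a_=np.radians(a); d=-.101+rho*np.cos(th)-h*np.sin(a_); z=.041+rho*np.sin(th)-h*np.cos(a_)
    return np.r_[C-U*d+v3[:2]*off,z]
def dz(d,z,off=-.02): return np.r_[C-U*d+v3[:2]*off,z]
def table(P,a=35):
    s=r.get_state();T=[];D=[]
    for p in P:
        t,w=pl(p,Rt(a,-1),s);T.append([round(x,3) for x in t]);D.append([round(x,4) for x in w])
    print(T);print(D)
E
python3 - <<'E'
from h import *
P=[dz(.130,.018),dz(.112,.018),dz(.106,.02)]+[arc(t,.212) for t in (-.03,0,.05,.1,.15,.2,.25)]
for p in P: print((-(p[:2]-C)@U).round(4),p[2].round(4),end='; ')
table(P)
E
```

```text
0.13 0.018; 0.112 0.018; 0.106 0.02; 0.1055 0.0269; 0.1056 0.0332; 0.1053 0.0438; 0.1045 0.0544; 0.1032 0.0649; 0.1013 0.0753; 0.099 0.0857; [[0.025, -0.004, 0.041], [0.045, -0.004, 0.07], [0.055, -0.004, 0.077], [0.067, -0.003, 0.07], [0.078, -0.003, 0.063], [0.095, -0.003, 0.051], [0.113, -0.003, 0.04], [0.132, -0.003, 0.03], [0.151, -0.003, 0.021], [0.171, -0.003, 0.013]]
[[-0.0009, 0.0004, 0.0012], [-0.0009, 0.0004, 0.0012], [-0.0009, 0.0004, 0.0012], [-0.0009, 0.0004, 0.0012], [-0.0009, 0.0004, 0.0012], [-0.0009, 0.0004, 0.0012], [-0.0009, 0.0004, 0.0012], [-0.0009, 0.0004, 0.0012], [-0.0009, 0.0004, 0.0012], [-0.0009, 0.0004, 0.0012]]
```

Run:
```python
from h import *
s=r.get_state();print(s['tcp_pos'],s['qd'].round(2),s['contact_force'],s['eef_rot'])
P=[dz(.130,.018),dz(.112,.018),dz(.106,.02)]+[arc(t,.212) for t in (-.03,0,.05,.1,.15,.2,.25)]
table(P)
```

```text
[0.61206035 0.1701618  0.01963483] [-0.13 -1.07  0.74  0.19 -0.38  0.04] [ 1.24420729  0.25698704 -0.15809804] [ 179.72803197  -54.8508546  -106.76511029]
[[0.025, -0.004, 0.041], [0.045, -0.004, 0.07], [0.055, -0.004, 0.077], [0.067, -0.003, 0.07], [0.078, -0.003, 0.063], [0.095, -0.003, 0.051], [0.113, -0.003, 0.04], [0.132, -0.003, 0.03], [0.151, -0.003, 0.021], [0.171, -0.003, 0.013]]
[[-0.0009, 0.0004, 0.0012], [-0.0009, 0.0004, 0.0012], [-0.0009, 0.0004, 0.0012], [-0.0009, 0.0004, 0.0012], [-0.0009, 0.0004, 0.0012], [-0.0009, 0.0004, 0.0012], [-0.0009, 0.0004, 0.0012], [-0.0009, 0.0004, 0.0012], [-0.0009, 0.0004, 0.0012], [-0.0009, 0.0004, 0.0012]]
```

>>> jog_arm --travel '[[0.025,-0.004,0.041],[0.045,-0.004,0.07],[0.055,-0.004,0.077],[0.067,-0.003,0.07],[0.078,-0.003,0.063],[0.095,-0.003,0.051],[0.113,-0.003,0.04],[0.132,-0.003,0.03],[0.151,-0.003,0.021],[0.171,-0.003,0.013]]' --dr '[[-0.0009,0.0004,0.0012],[-0.0009,0.0004,0.0012],[-0.0009,0.0004,0.0012],[-0.0009,0.0004,0.0012],[-0.0009,0.0004,0.0012],[-0.0009,0.0004,0.0012],[-0.0009,0.0004,0.0012],[-0.0009,0.0004,0.0012],[-0.0009,0.0004,0.0012],[-0.0009,0.0004,0.0012]]' --claw '[0,0,0,0,0,0,0,0,0,0]'

```text
time_s: 5.55
tcp_pos: [0.5977, 0.1173, 0.0869]
eef_rot: [-179.9, -54.9, -107.6]
contact_force: [-0.1, -0.8, -3.0]
gripper_width: 0.0003
gripper_force: 0.9
```

Run:
```python
from h import *
s=r.get_state();p=s['tcp_pos'];print(-(p[:2]-C)@U,(p[:2]-C)@v3[:2],p[2],s['contact_force'],s['eef_rot'])
c=cam('side');save(c,'s2.png');W=cloud(c)
m=r.regions_of('lid_lip','side')[0]['pixels'];q=W[m];d=-(q[:,:2]-C)@U
k=~np.isnan(d)&(q[:,2]>.04);print('lid angle',np.degrees(np.arctan(np.polyfit(d[k],q[k,2],1)[0])))
table([arc(t,.209) for t in (.28,.33,.38,.43,.48,.53,.58,.63,.68,.73)])
```

```text
0.09885519237658086 -0.019997150101858444 0.08689993307330471 [-0.13323329 -0.84856234 -3.04537138] [-179.94805304  -54.93734796 -107.56858746]
lid angle 17.671015142952644
[[0.011, 0.001, 0.004], [0.031, 0.001, -0.002], [0.051, 0.001, -0.008], [0.072, 0.001, -0.012], [0.092, 0.001, -0.015], [0.113, 0.001, -0.018], [0.134, 0.001, -0.019], [0.155, 0.001, -0.019], [0.176, 0.001, -0.018], [0.197, 0.0, -0.016]]
[[-0.0001, 0.0004, -0.0002], [-0.0001, 0.0004, -0.0002], [-0.0001, 0.0004, -0.0002], [-0.0001, 0.0004, -0.0002], [-0.0001, 0.0004, -0.0002], [-0.0001, 0.0004, -0.0002], [-0.0001, 0.0004, -0.0002], [-0.0001, 0.0004, -0.0002], [-0.0001, 0.0004, -0.0002], [-0.0001, 0.0004, -0.0002]]
```

View pics/s2.png

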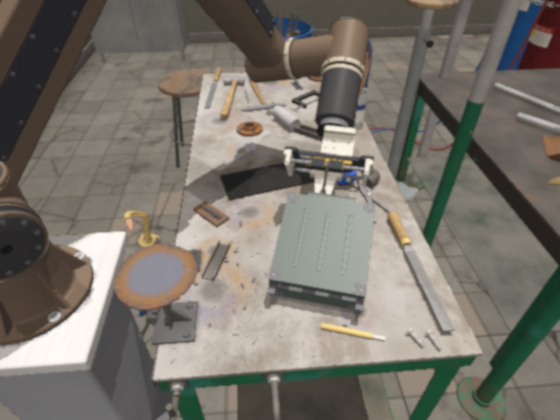

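The picture shows the lid raised about 17° on the fingers at ~(325, 190), and the case hasn't moved. I'm continuing along the arc.

>>> jog_arm --travel '[[0.011,0.001,0.004],[0.031,0.001,-0.002],[0.051,0.001,-0.008],[0.072,0.001,-0.012],[0.092,0.001,-0.015],[0.113,0.001,-0.018],[0.134,0.001,-0.019],[0.155,0.001,-0.019],[0.176,0.001,-0.018],[0.197,0.0,-0.016]]' --dr '[[0,0,0],[0,0,0],[0,0,0],[0,0,0],[0,0,0],[0,0,0],[0,0,0],[0,0,0],[0,0,0],[0,0,0]]' --claw '[0,0,0,0,0,0,0,0,0,0]'

```text
time_s: 6.9
tcp_pos: [0.5825, 0.0694, 0.1719]
eef_rot: [-180.0, -54.9, -107.6]
contact_force: [-0.5, 0.8, -2.3]
gripper_width: 0.0005
gripper_force: 0.8
```

Run:
```python
from h import *
s=r.get_state();p=s['tcp_pos'];print(-(p[:2]-C)@U,(p[:2]-C)@v3[:2],p[2],s['contact_force'],s['joints'].round(1))
table([arc(t,.208) for t in (.78,.83,.88,.93,.98,1.03,1.08,1.13,1.18,1.23)])
```

```text
0.04860932190523396 -0.020093838771027807 0.17194690801343068 [-0.52003224  0.82322687 -2.29733447] [ 41.4  38.1  -8.7  25.  -93.4 -69.3]
[[0.021, -0.0, 0.003], [0.041, -0.0, 0.007], [0.061, -0.0, 0.012], [0.081, -0.0, 0.018], [0.101, -0.0, 0.025], [0.12, -0.0, 0.033], [0.139, -0.0, 0.042], [0.157, -0.0, 0.052], [0.175, -0.0, 0.063], [0.192, -0.0, 0.074]]
[[-0.0, 0.0002, -0.0001], [-0.0, 0.0002, -0.0001], [-0.0, 0.0002, -0.0001], [-0.0, 0.0002, -0.0001], [-0.0, 0.0002, -0.0001], [-0.0, 0.0002, -0.0001], [-0.0, 0.0002, -0.0001], [-0.0, 0.0002, -0.0001], [-0.0, 0.0002, -0.0001], [-0.0, 0.0002, -0.0001]]
```

>>> jog_arm --travel '[[0.021,0,0.003],[0.041,0,0.007],[0.061,0,0.012],[0.081,0,0.018],[0.101,0,0.025],[0.12,0,0.033],[0.139,0,0.042],[0.157,0,0.052],[0.175,0,0.063],[0.192,0,0.074]]' --dr '[[0,0,0],[0,0,0],[0,0,0],[0,0,0],[0,0,0],[0,0,0],[0,0,0],[0,0,0],[0,0,0],[0,0,0]]' --claw '[0,0,0,0,0,0,0,0,0,0]'

```text
time_s: 8.15
tcp_pos: [0.5567, -0.0123, 0.229]
eef_rot: [-179.9, -54.9, -107.6]
contact_force: [1.0, -0.3, -0.3]
gripper_width: 0.0009
gripper_force: 0.2
```

Run:
```python
from h import *
s=r.get_state();p=s['tcp_pos'];print(-(p[:2]-C)@U,(p[:2]-C)@v3[:2],p[2],s['contact_force'],s['joints'].round(1))
c=cam('scene');save(c,'sc3.png')
table([arc(t,.207) for t in (1.27,1.31,1.35,1.39,1.42,1.45,1.48,1.51,1.54,1.56)])
```

```text
-0.03709886268296874 -0.02008790537445679 0.22900138738528084 [ 0.95754508 -0.27427446 -0.31829663] [ 37.3  30.2 -16.1  28.2 -92.7 -66.6]
[[0.01, -0.001, 0.01], [0.023, -0.001, 0.02], [0.036, -0.001, 0.031], [0.048, -0.001, 0.043], [0.057, -0.001, 0.051], [0.065, -0.001, 0.061], [0.073, -0.001, 0.07], [0.081, -0.001, 0.08], [0.089, -0.001, 0.089], [0.093, -0.001, 0.096]]
[[0.0001, 0.0002, -0.0002], [0.0001, 0.0002, -0.0002], [0.0001, 0.0002, -0.0002], [0.0001, 0.0002, -0.0002], [0.0001, 0.0002, -0.0002], [0.0001, 0.0002, -0.0002], [0.0001, 0.0002, -0.0002], [0.0001, 0.0002, -0.0002], [0.0001, 0.0002, -0.0002], [0.0001, 0.0002, -0.0002]]
```

View pics/sc3.png

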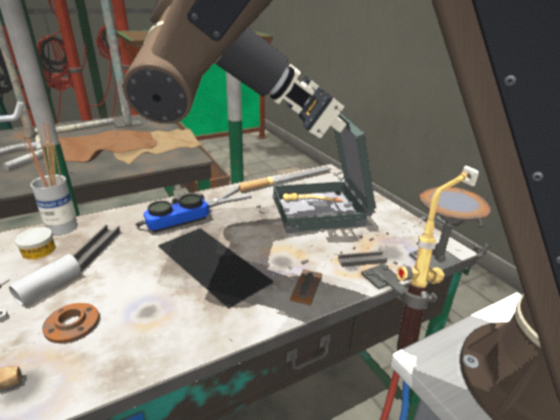

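The lid is about 70–75° open, still on the fingers (~335, 130). The nozzle shows on the far side of the case (~310, 197). I'll finish the push.

>>> jog_arm --travel '[[0.01,0,0.01],[0.023,0,0.02],[0.036,0,0.031],[0.048,0,0.043],[0.057,0,0.051],[0.065,0,0.061],[0.073,0,0.07],[0.081,0,0.08],[0.089,0,0.089],[0.093,0,0.096]]' --dr '[[0,0,0],[0,0,0],[0,0,0],[0,0,0],[0,0,0],[0,0,0],[0,0,0],[0,0,0],[0,0,0],[0,0,0]]' --claw '[0,0,0,0,0,0,0,0,0,0]'

```text
time_s: 9.45
tcp_pos: [0.5369, -0.075, 0.2392]
eef_rot: [-179.9, -54.9, -107.6]
contact_force: [0.6, 0.2, 0.1]
gripper_width: 0.0005
gripper_force: 0.0
```

```bash
cat >> h.py <<'E'
def lidang(c):
    W=cloud(c);d=-(W[...,:2]-C)@U;l=(W[...,:2]-C)@v3[:2];z=W[...,2]
    k=(abs(l)<.08)&(z>.08)&(z<.22)&(d<-.03)&(d>-.2)
    q=np.c_[d[k],z[k]]; 
    for zz in np.arange(.08,.22,.02):
        j=(q[:,1]>=zz)&(q[:,1]<zz+.02)
        if j.sum(): print(zz.round(2),j.sum(),np.percentile(q[j,0],[2,25,50,75,98]).round(4))
E
python3 - <<'E'
from h import *
s=r.get_state();p=s['tcp_pos'];print(-(p[:2]-C)@U,(p[:2]-C)@v3[:2],p[2],s['contact_force'],s['joints'].round(1))
lidang(cam('scene'))
lidang(cam('side'))
E
```

```text
-0.10279406401727734 -0.020068375249199456 0.23924924927490768 [0.56274578 0.19116225 0.09304503] [ 33.5  26.2 -22.3  31.  -89.5 -65.4]
0.08 206 [-0.1258 -0.1246 -0.1238 -0.1229 -0.1214]
0.1 210 [-0.1288 -0.1276 -0.1268 -0.1259 -0.1242]
0.12 207 [-0.1319 -0.1306 -0.1298 -0.1289 -0.1274]
0.14 231 [-0.1351 -0.1336 -0.1327 -0.1319 -0.1302]
0.16 234 [-0.1381 -0.1367 -0.1358 -0.1348 -0.1336]
0.18 235 [-0.141  -0.1396 -0.1388 -0.138  -0.1361]
0.2 206 [-0.1441 -0.1427 -0.1419 -0.141  -0.1398]
0.08 536 [-0.1306 -0.1292 -0.1284 -0.1277 -0.1265]
0.1 563 [-0.1336 -0.1322 -0.1314 -0.1306 -0.1293]
0.12 615 [-0.1369 -0.1352 -0.1344 -0.1336 -0.1324]
0.14 659 [-0.1396 -0.1383 -0.1375 -0.1365 -0.1354]
0.16 712 [-0.1426 -0.1413 -0.1404 -0.1396 -0.1384]
0.18 772 [-0.1457 -0.1442 -0.1434 -0.1427 -0.1415]
0.2 840 [-0.1486 -0.1471 -0.1463 -0.1456 -0.1443]
```

Run:
```python
from h import *
s=r.get_state()
print(pl(dz(.0,.26),Rt(35,-1),s),pl(dz(.06,.25,0),Rt(90,-1),s))
```

```text
([-0.0841, -0.0002, -0.1923], [0.0, 0.0002, -0.0001]) ([-0.1694, -0.0402, -0.279], [-0.0, -0.1526, -0.0001])
```

>>> jog_arm --travel '[[-0.03,0,-0.06],[-0.06,0,-0.13],[-0.084,0,-0.192],[-0.11,-0.01,-0.22],[-0.13,-0.02,-0.24],[-0.15,-0.03,-0.26],[-0.169,-0.04,-0.279],[-0.169,-0.04,-0.279],[-0.169,-0.04,-0.279],[-0.169,-0.04,-0.279]]' --dr '[[0,0,0],[0,0,0],[0,0,0],[0,-0.026,0],[0,-0.052,0],[0,-0.078,0],[0,-0.104,0],[0,-0.13,0],[0,-0.1526,0],[0,-0.1526,0]]' --claw '[0,0,0,0,0,0,0,0.2,0.2,0.2]'

```text
time_s: 10.8
tcp_pos: [0.6051, 0.073, 0.2521]
eef_rot: [-179.8, 0.2, -107.7]
contact_force: [-0.6, 0.7, 0.2]
gripper_width: 0.0172
gripper_force: 0.0
```

Run:
```python
from h import *
s=r.get_state();print(s['tcp_pos'],s['eef_rot'],s['joints'].round(1),s['gripper_width'],s['time_s'])
c=cam('wrist');save(c,'w4.png');W=cloud(c)
np.savez('w4.npz',W=W)
for o in ['nozzle','case_spanner','case']:
    for g in r.regions_of(o,'wrist')[:2]:
        p=W[g['pixels']];p=p[~np.isnan(p[:,0])];q=np.c_[(p[:,:2]-C)@U,(p[:,:2]-C)@v3[:2],p[:,2]]
        print(o,g['conf'],g['extent'],np.percentile(q,[2,50,98],axis=0).round(3).tolist())
    for t in r.tip_of(o,'wrist')[:1]:
        u,v=map(int,t['at']);print('tip',t)
```

```text
[0.60511919 0.07301398 0.25208097] [-179.83871424    0.20488217 -107.67644147] [ 25.2  13.4  -5.9  -0.  -70.4 -42.9] 0.017217854117948943 10.8
nozzle 0.86 [224.2, 40.9, 260.4, 193.8] [[-0.072, 0.026, 0.008], [-0.003, 0.054, 0.018], [0.073, 0.064, 0.027]]
tip {'at': [243.6, 117.3], 'conf': 0.81}
case_spanner 0.78 [312.6, 27.5, 336.6, 202.5] [[-0.085, -0.054, 0.009], [0.004, -0.041, 0.014], [0.086, -0.029, 0.016]]
tip {'at': [323.6, 120.9], 'conf': 0.85}
case 0.65 [178.0, 0.0, 386.9, 217.6] [[-0.096, -0.088, 0.006], [0.02, 0.001, 0.008], [0.104, 0.087, 0.045]]
tip {'at': [284.5, 120.0], 'conf': 0.94}
```

View pics/w4.png

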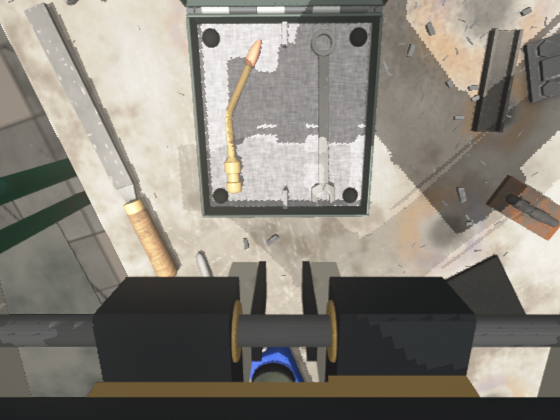

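The nozzle lies at columns 224–260, rows 40–194, nut end toward the lip. Its straight tube is at ~(230, 115–160), near the +y wall, and the spanner is at column 323. Now I'll measure the tube and wall gap.

Run:
```python
from h import *
W=np.load('w4.npz')['W']
g=r.regions_of('nozzle','wrist')[0]['pixels']
X=(W[...,:2]-C)@U;Y=(W[...,:2]-C)@v3[:2];Z=W[...,2]
for a in np.arange(-.08,.08,.008):
    k=g&(X>=a)&(X<a+.008)&(Z>.012)
    if k.sum(): print('noz',a.round(3),k.sum(),'y',np.percentile(Y[k],[3,50,97]).round(4),'z',np.percentile(Z[k],[50,97]).round(4))
for a in np.arange(-.06,.03,.03):
    k=(X>a)&(X<a+.03)&(Z>.034)&(Z<.05)&(Y>.07)&(Y<.11); k2=(X>a)&(X<a+.03)&(Z>.034)&(Z<.05)&(Y<-.07)&(Y>-.11)
    print('wall',a.round(3),np.percentile(Y[k],[3,50,97]).round(4),np.percentile(Y[k2],[3,50,97]).round(4))
```

```text
noz -0.08 32 y [0.0488 0.0551 0.0618] z [0.0246 0.0265]
noz -0.072 117 y [0.0478 0.0546 0.064 ] z [0.0252 0.0275]
noz -0.064 90 y [0.0504 0.0556 0.0626] z [0.023  0.0255]
noz -0.056 103 y [0.0488 0.0558 0.064 ] z [0.024  0.0268]
noz -0.048 129 y [0.0488 0.0558 0.0649] z [0.0238 0.0263]
noz -0.04 67 y [0.0521 0.057  0.0617] z [0.0192 0.0225]
noz -0.032 51 y [0.0545 0.0577 0.0615] z [0.0185 0.0201]
noz -0.024 49 y [0.0549 0.0577 0.061 ] z [0.0182 0.0192]
noz -0.016 45 y [0.0561 0.0584 0.0617] z [0.0177 0.0198]
noz -0.008 58 y [0.0554 0.0589 0.0626] z [0.0166 0.0188]
noz -0.0 55 y [0.0557 0.0587 0.0621] z [0.0166 0.018 ]
noz 0.008 62 y [0.0529 0.0569 0.0608] z [0.0161 0.0185]
noz 0.016 62 y [0.0488 0.0529 0.0582] z [0.0159 0.018 ]
noz 0.024 62 y [0.0452 0.0493 0.0537] z [0.0158 0.0173]
noz 0.032 60 y [0.0415 0.0457 0.0502] z [0.0159 0.0179]
noz 0.04 66 y [0.0373 0.0414 0.0458] z [0.0158 0.0171]
noz 0.048 72 y [0.0312 0.0371 0.0425] z [0.0152 0.018 ]
noz 0.056 105 y [0.027  0.0334 0.039 ] z [0.0176 0.0199]
noz 0.064 94 y [0.0246 0.0294 0.0357] z [0.0177 0.0194]
noz 0.072 40 y [0.0235 0.0263 0.0304] z [0.016  0.0177]
wall -0.06 [0.0863 0.0873 0.0892] [-0.0901 -0.0883 -0.0872]
wall -0.03 [0.0863 0.0874 0.0893] [-0.0902 -0.0882 -0.0872]
wall 0.0 [0.0863 0.0873 0.0894] [-0.0902 -0.0882 -0.0872]
```

```bash
cat >> h.py <<'E'
def P(X,Y,z): return np.r_[C+U*X+v3[:2]*Y,z]
def Rd(deg): # tool down, x along u, turned deg about tool z
    return Rt(90,-1)@Ro.from_euler('z',deg,degrees=True).as_matrix()
E
python3 - <<'E'
from h import *
s=r.get_state();print(s['tcp_pos'],s['gripper_width'])
for z in(.07,.0115): print(pl(P(.032,.0465,z),Rd(20),s))
E
```

```text
[0.60505082 0.07519945 0.24936892] 0.017742097904326622
([0.1854, -0.0936, 0.359], [0.0, -0.0002, 0.0557])
([0.1853, -0.0936, 0.476], [0.0, -0.0002, 0.0557])
```

>>> jog_arm --travel '[[0.06,-0.03,0.05],[0.12,-0.06,0.1],[0.17,-0.085,0.17],[0.185,-0.094,0.24],[0.185,-0.094,0.3],[0.185,-0.094,0.34],[0.185,-0.094,0.36],[0.185,-0.094,0.36],[0.185,-0.094,0.36],[0.185,-0.094,0.36]]' --dr '[[0,0,0.02],[0,0,0.04],[0,0,0.056],[0,0,0.056],[0,0,0.056],[0,0,0.056],[0,0,0.056],[0,0,0.056],[0,0,0.056],[0,0,0.056]]' --claw '[0.2,0.2,0.2,0.2,0.2,0.2,0.2,0.2,0.2,0.2]'

```text
time_s: 12.45
tcp_pos: [0.6228, -0.0277, 0.0712]
eef_rot: [-179.9, 0.1, -127.7]
contact_force: [-0.1, -0.3, 0.2]
gripper_width: 0.0176
gripper_force: 0.0
```

Run:
```python
from h import *
s=r.get_state();print(s['tcp_pos'],s['eef_rot'],s['gripper_width'],s['contact_force'])
print(pl(P(.032,.0465,.0115),Rd(20),s))
c=cam('wrist');cv2.imwrite('pics/w5.png',c['pixels'][:,:,::-1])
```

```text
[ 0.622781   -0.02767049  0.0712047 ] [-1.79905611e+02  7.96903960e-02 -1.27662862e+02] 0.017648279862032788 [-0.11723368 -0.31745495  0.21226856]
([0.0012, 0.0021, 0.1194], [-0.0003, 0.0002, -0.0005])
```

View pics/w5.png

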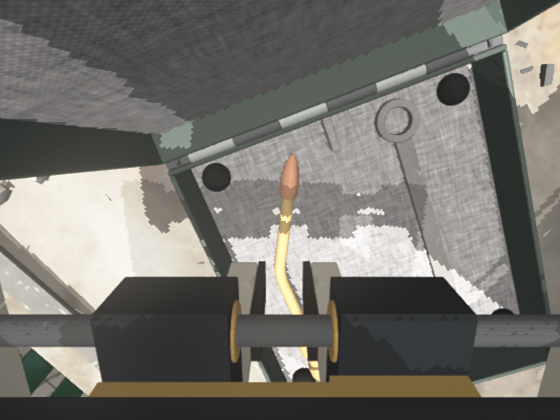

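The tube (~282, 270) lies between the open fingers near the bend, and the outer finger clears the wall. Next I descend and close lightly, so I can drag the nozzle inward.

>>> jog_arm --travel '[[0.001,0.002,0.03],[0.001,0.002,0.06],[0.001,0.002,0.09],[0.001,0.002,0.11],[0.001,0.002,0.119],[0.001,0.002,0.119],[0.001,0.002,0.119],[0.001,0.002,0.119],[0.001,0.002,0.119],[0.001,0.002,0.119]]' --dr '[[0,0,0],[0,0,0],[0,0,0],[0,0,0],[0,0,0],[0,0,0],[0,0,0],[0,0,0],[0,0,0],[0,0,0]]' --claw '[0.2,0.2,0.2,0.2,0.2,0.2,0,0,0,0]' --newtons 8

```text
time_s: 13.75
tcp_pos: [0.6215, -0.0276, 0.0111]
eef_rot: [-179.9, 0.0, -127.7]
contact_force: [-0.3, 0.1, 2.1]
gripper_width: 0.007
gripper_force: 8.0
```

>>> jog_arm --travel '[[0.002,0.007,-0.001],[0.005,0.013,-0.001],[0.007,0.02,-0.001],[0.0096,0.026,-0.001],[0.0096,0.026,0],[0.0096,0.026,0],[0.0096,0.026,0],[0.0096,0.026,-0.03],[0.0096,0.026,-0.08],[0.0096,0.026,-0.14]]' --dr '[[0,0,0],[0,0,0],[0,0,0],[0,0,0],[0,0,0],[0,0,0],[0,0,0],[0,0,0],[0,0,0],[0,0,0]]' --claw '[0,0,0,0,0,0.25,0.25,0.25,0.25,0.25]'

```text
time_s: 15.0
tcp_pos: [0.6076, -0.0236, 0.0819]
eef_rot: [-180.0, -0.0, -127.7]
contact_force: [1.0, -0.2, -0.4]
gripper_width: 0.0219
gripper_force: 0.0
```

Run:
```python
from h import *
s=r.get_state();print(s['tcp_pos'],s['gripper_width'],s['contact_force'])
print(pl(P(-.06,.03,.20),Rd(0),s))
```

```text
[ 0.60764041 -0.02362055  0.08193056] 0.021881122797285588 [ 1.04834614 -0.16377678 -0.40479756]
([-0.1723, 0.0673, -0.2362], [-0.0, -0.0001, -0.056])
```

>>> jog_arm --travel '[[-0.04,0.015,-0.05],[-0.08,0.03,-0.1],[-0.12,0.045,-0.16],[-0.16,0.06,-0.21],[-0.172,0.067,-0.236],[-0.172,0.067,-0.236],[-0.172,0.067,-0.236],[-0.172,0.067,-0.236],[-0.172,0.067,-0.236],[-0.172,0.067,-0.236]]' --dr '[[0,0,-0.01],[0,0,-0.02],[0,0,-0.04],[0,0,-0.056],[0,0,-0.056],[0,0,-0.056],[0,0,-0.056],[0,0,-0.056],[0,0,-0.056],[0,0,-0.056]]' --claw '[0.3,0.3,0.3,0.3,0.3,0.3,0.3,0.3,0.3,0.3]'

```text
time_s: 16.25
tcp_pos: [0.6338, 0.0648, 0.1984]
eef_rot: [-180.0, -0.0, -107.5]
contact_force: [0.5, -0.6, -0.6]
gripper_width: 0.0265
gripper_force: 0.0
```

```bash
cat > m.py <<'E'
from h import *
c=cam('wrist');W=cloud(c);save(c,'w6.png')
gs=r.regions_of('nozzle','wrist');print([ (g['conf'],g['extent']) for g in gs]);g=gs[0]['pixels']
X=(W[...,:2]-C)@U;Y=(W[...,:2]-C)@v3[:2];Z=W[...,2]
for a in np.arange(-.088,.08,.008):
    k=g&(X>=a)&(X<a+.008)&(Z>.012)
    if k.sum(): print('noz',a.round(3),k.sum(),'y',np.percentile(Y[k],[3,50,97]).round(4),'z',np.percentile(Z[k],[50,97]).round(4))
k=(abs(X+.02)<.03)&(Z>.034)&(Z<.05)&(abs(Y)>.07)&(abs(Y)<.11)
print(np.percentile(Y[k&(Y>0)],[3,97]),np.percentile(Y[k&(Y<0)],[3,97]))
E
python3 m.py
```

```text
[(0.87, [266.9, 28.3, 305.1, 207.6])]
noz -0.08 44 y [0.0238 0.0312 0.038 ] z [0.0246 0.0268]
noz -0.072 142 y [0.0235 0.0312 0.0389] z [0.0252 0.0272]
noz -0.064 122 y [0.0261 0.0321 0.0379] z [0.023  0.0261]
noz -0.056 133 y [0.0264 0.0339 0.0416] z [0.0243 0.0267]
noz -0.048 166 y [0.0255 0.0339 0.0424] z [0.0235 0.0263]
noz -0.04 85 y [0.0297 0.0349 0.0396] z [0.0193 0.022 ]
noz -0.032 66 y [0.033  0.0367 0.0396] z [0.0183 0.0202]
noz -0.024 69 y [0.0339 0.0376 0.0404] z [0.0182 0.0196]
noz -0.016 71 y [0.0349 0.0384 0.0422] z [0.0176 0.0188]
noz -0.008 73 y [0.0366 0.0393 0.0431] z [0.0169 0.0181]
noz 0.0 71 y [0.0374 0.0402 0.0439] z [0.0166 0.0177]
noz 0.008 70 y [0.0355 0.0391 0.0427] z [0.016  0.0176]
noz 0.016 77 y [0.0321 0.0363 0.04  ] z [0.0159 0.0179]
noz 0.024 89 y [0.0292 0.0328 0.0373] z [0.0157 0.0175]
noz 0.032 83 y [0.0256 0.0292 0.0336] z [0.0157 0.0173]
noz 0.04 80 y [0.023  0.0265 0.0309] z [0.0156 0.0172]
noz 0.048 93 y [0.0184 0.0231 0.0276] z [0.0156 0.017 ]
noz 0.056 134 y [0.0145 0.0205 0.0257] z [0.0178 0.0198]
noz 0.064 133 y [0.012  0.0172 0.0231] z [0.0177 0.0194]
noz 0.072 84 y [0.0112 0.0147 0.0197] z [0.0163 0.0181]
[0.08634353 0.08932874] [-0.09015784 -0.08705937]
```

View pics/w6.png

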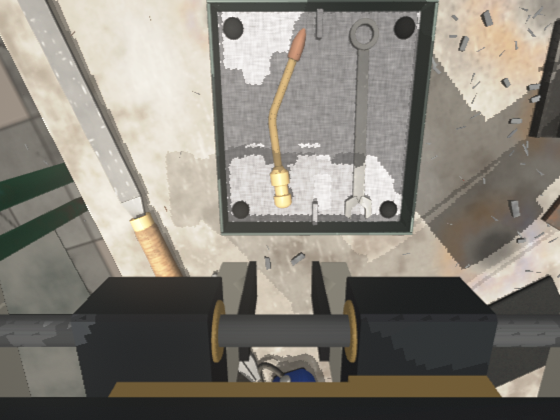

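The nozzle now lies at columns 267–305, clear of the wall, with its tube at ~(277, 140). The spanner is unmoved. Now I go for the straight tube.

Run:
```python
from h import *
s=r.get_state()
for z in(.07,.011): print(pl(P(-.019,.0378,z),Rd(-6),s))
```

```text
([0.0816, -0.0151, 0.2571], [-0.0001, -0.0, -0.0167])
([0.0816, -0.015, 0.3751], [-0.0001, -0.0, -0.0167])
```

>>> jog_arm --travel '[[0.04,-0.007,0.05],[0.08,-0.015,0.1],[0.082,-0.015,0.17],[0.082,-0.015,0.24],[0.082,-0.015,0.3],[0.082,-0.015,0.33],[0.082,-0.015,0.355],[0.082,-0.015,0.37],[0.082,-0.015,0.375],[0.082,-0.015,0.375]]' --dr '[[0,0,-0.008],[0,0,-0.0167],[0,0,-0.0167],[0,0,-0.0167],[0,0,-0.0167],[0,0,-0.0167],[0,0,-0.0167],[0,0,-0.0167],[0,0,-0.0167],[0,0,-0.0167]]' --claw '[0.3,0.3,0.3,0.3,0.3,0.3,0.3,0.3,0.3,0.3]'

```text
time_s: 17.6
tcp_pos: [0.6291, 0.0238, 0.0116]
eef_rot: [-179.9, 0.0, -101.5]
contact_force: [-0.2, -0.5, 0.3]
gripper_width: 0.0262
gripper_force: 0.0
```

>>> jog_arm --travel '[[0,0,0],[0,0,0],[0,0,0],[0,0,0],[0,0,0],[0,0,-0.01],[0,0,-0.03],[0,0,-0.06],[0,0,-0.09],[0,0,-0.12]]' --dr '[[0,0,0],[0,0,0],[0,0,0],[0,0,0],[0,0,0],[0,0,0],[0,0,0],[0,0,0],[0,0,0],[0,0,0]]' --claw '[0,0,0,0,0,0,0,0,0,0]' --newtons 35

```text
time_s: 18.85
tcp_pos: [0.6289, 0.0238, 0.0727]
eef_rot: [-179.9, 0.0, -101.5]
contact_force: [-0.1, 0.4, -2.0]
gripper_width: 0.0064
gripper_force: 35.0
```

Run:
```python
from h import *
s=r.get_state();print(s['tcp_pos'],s['eef_rot'],s['gripper_width'],s['gripper_force'],s['contact_force'],s['joints'].round(1))
c=cam('side');save(c,'s7.png');W=cloud(c)
c2=cam('wrist');save(c2,'w7.png')
for n,w in(('side',W),('wrist',cloud(c2))):
    for g in r.regions_of('nozzle',n)[:1]:
        p=w[g['pixels']];p=p[~np.isnan(p[:,0])];print(n,g['conf'],np.percentile(p,[2,50,98],axis=0).round(3).tolist())
```

```text
[0.62893672 0.02376318 0.07272396] [-1.79922562e+02  2.05898598e-02 -1.01501838e+02] 0.006351125481934324 34.99450023751706 [-0.11569432  0.38633583 -1.96751404] [ 19.9  23.9 -16.1   0.  -49.9 -31.4]
side 0.43 [[0.338, -0.001, 0.0], [0.362, 0.041, 0.005], [0.388, 0.093, 0.015]]
wrist 0.55 [[0.577, -0.061, 0.076], [0.612, -0.018, 0.08], [0.643, 0.071, 0.089]]
```

Run:
```python
from h import *
s=r.get_state();R=Ro.from_euler('xyz',[180,0,-166],degrees=True).as_matrix()
print(pl([.629,.024,.16],rot(s['eef_rot']),s),pl([.519,.3195,.16],R,s))
```

```text
([-0.0005, -0.0005, -0.1768], [0.0, 0.0, 0.0]) ([-0.5357, 0.333, -0.1769], [-0.0001, 0.0002, 0.1791])
```

>>> jog_arm --travel '[[0,0,-0.09],[0,0,-0.177],[-0.07,0.04,-0.177],[-0.14,0.085,-0.177],[-0.21,0.13,-0.177],[-0.28,0.175,-0.177],[-0.35,0.215,-0.177],[-0.42,0.26,-0.177],[-0.49,0.305,-0.177],[-0.536,0.333,-0.177]]' --dr '[[0,0,0],[0,0,0],[0,0,0.022],[0,0,0.045],[0,0,0.068],[0,0,0.09],[0,0,0.113],[0,0,0.136],[0,0,0.158],[0,0,0.179]]' --claw '[0,0,0,0,0,0,0,0,0,0]'

```text
time_s: 20.3
tcp_pos: [0.5178, 0.3209, 0.1586]
eef_rot: [-179.9, -0.0, -166.1]
contact_force: [-0.0, 0.1, -0.6]
gripper_width: 0.0063
gripper_force: 35.0
```

Run:
```python
from h import *
s=r.get_state();print(s['tcp_pos'],s['eef_rot'],s['gripper_width'],s['gripper_force'],s['contact_force'],s['joints'].round(1))
R=Ro.from_euler('xyz',[180,0,-166],degrees=True).as_matrix()
print(pl([.519,.3195,.05],R,s),pl([.519,.3195,.0105],R,s))
c=cam('wrist');save(c,'w8.png');W=cloud(c)
for g in r.regions_of('nozzle','wrist')[:1]:
    p=W[g['pixels']];p=p[~np.isnan(p[:,0])];print(g['conf'],np.percentile(p,[2,50,98],axis=0).round(3).tolist())
```

```text
[0.51779816 0.32090853 0.15863543] [-1.79949385e+02 -4.65724384e-02 -1.66142848e+02] 0.00632886051895523 34.99134790152311 [-0.04633478  0.05278964 -0.57954719] [  50.1   17.4  -13.3    0.   -59.4 -126.3]
([-0.0018, -0.0031, 0.2173], [-0.0001, -0.0001, -0.0004]) ([-0.0019, -0.003, 0.2963], [-0.0001, -0.0001, -0.0004])
0.57 [[0.419, 0.312, 0.16], [0.471, 0.324, 0.164], [0.563, 0.338, 0.173]]
```

View pics/w8.png

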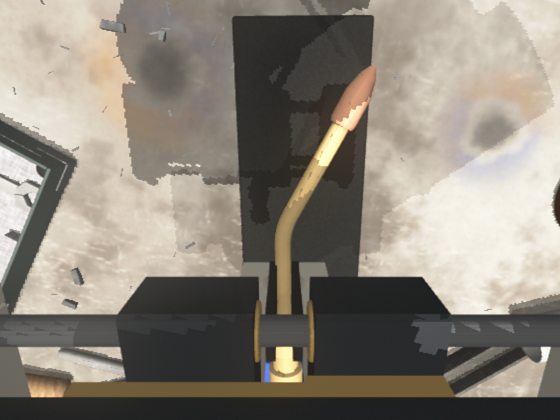

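The nozzle is held level. Its tube, at ~(285, 300), is parallel to the mat (columns 235–370), with the tip at (370, 70). Lowering now.

>>> jog_arm --travel '[[-0.002,-0.003,0.05],[-0.002,-0.003,0.1],[-0.002,-0.003,0.15],[-0.002,-0.003,0.19],[-0.002,-0.003,0.225],[-0.002,-0.003,0.25],[-0.002,-0.003,0.27],[-0.002,-0.003,0.28],[-0.002,-0.003,0.286],[-0.002,-0.003,0.289]]' --dr '[[0,0,0],[0,0,0],[0,0,0],[0,0,0],[0,0,0],[0,0,0],[0,0,0],[0,0,0],[0,0,0],[0,0,0]]' --claw '[0,0,0,0,0,0,0,0,0,0]'

```text
time_s: 21.65
tcp_pos: [0.5206, 0.3185, 0.0153]
eef_rot: [180.0, 0.1, -165.9]
contact_force: [-0.1, 0.1, -1.5]
gripper_width: 0.0062
gripper_force: 35.0
```

>>> jog_arm --travel '[[0,0,0.001],[0,0,0.002],[0,0,0.003],[0,0,0.004],[0,0,0.005],[0,0,0.006],[0,0,0.006],[0,0,0.006],[0,0,0.006],[0,0,0.006]]' --dr '[[0,0,0],[0,0,0],[0,0,0],[0,0,0],[0,0,0],[0,0,0],[0,0,0],[0,0,0],[0,0,0],[0,0,0]]' --claw '[0,0,0,0,0,0,0,0,0,0]'

```text
time_s: 22.9
tcp_pos: [0.5204, 0.3183, 0.0121]
eef_rot: [-180.0, 0.0, -165.9]
contact_force: [-0.6, 0.1, -1.3]
gripper_width: 0.0062
gripper_force: 35.0
```

>>> jog_arm --travel '[[0,0,0.001],[0,0,0.002],[0,0,0.003],[0,0,0.004],[0,0,0.004],[0,0,0.004],[0,0,0.004],[0,0,0.004],[0,0,0.004],[0,0,0.004]]' --dr '[[0,0,0],[0,0,0],[0,0,0],[0,0,0],[0,0,0],[0,0,0],[0,0,0],[0,0,0],[0,0,0],[0,0,0]]' --claw '[0,0,0,0,0,0,0,0,0,0]'

```text
time_s: 24.15
tcp_pos: [0.5204, 0.3183, 0.0101]
eef_rot: [-180.0, 0.0, -165.9]
contact_force: [0.2, 0.5, -1.3]
gripper_width: 0.0062
gripper_force: 35.0
```

>>> jog_arm --travel '[[0,0,0.001],[0,0,0.001],[0,0,0.002],[0,0,0.002],[0,0,0.003],[0,0,0.003],[0,0,0.003],[0,0,0.003],[0,0,0.003],[0,0,0.003]]' --dr '[[0,0,0],[0,0,0],[0,0,0],[0,0,0],[0,0,0],[0,0,0],[0,0,0],[0,0,0],[0,0,0],[0,0,0]]' --claw '[0,0,0,0,0,0,0,0,0,0]'

```text
time_s: 25.4
tcp_pos: [0.5205, 0.3182, 0.0094]
eef_rot: [-180.0, 0.0, -165.9]
contact_force: [-2.1, -2.1, 9.4]
gripper_width: 0.0067
gripper_force: 35.0
```

Contact, so the nozzle is resting on the mat. I'll open in place, then rise straight up.

>>> jog_arm --travel '[[0,0,-0.001],[0,0,-0.001],[0,0,-0.001],[0,0,-0.001],[0,0,-0.001],[0,0,-0.02],[0,0,-0.06],[0,0,-0.12],[0,0,-0.2],[0,0,-0.3]]' --dr '[[0,0,0],[0,0,0],[0,0,0],[0,0,0],[0,0,0],[0,0,0],[0,0,0],[0,0,0],[0,0,0],[0,0,0]]' --claw '[0.1,0.25,0.4,0.4,0.4,0.4,0.4,0.4,0.4,0.4]'

```text
time_s: 26.65
tcp_pos: [0.5199, 0.3179, 0.1599]
eef_rot: [-179.9, -0.0, -165.9]
contact_force: [-0.0, 0.9, 0.4]
gripper_width: 0.0347
gripper_force: 0.0
```

Run:
```python
from h import *
s=r.get_state();print(s['tcp_pos'],s['gripper_width'],s['contact_force'])
for n in('wrist','scene','side'):
    c=cam(n);W=cloud(c)
    for g in r.regions_of('nozzle',n)[:1]:
        p=W[g['pixels']];p=p[~np.isnan(p[:,0])];a=np.radians(14);q=p[:,:2]-[.499,.3287]
        L=np.c_[q@[np.cos(a),np.sin(a)],q@[-np.sin(a),np.cos(a)],p[:,2]]
        print(n,g['conf'],g['extent'],np.percentile(L,[2,50,98],axis=0).round(3).tolist())
lidang(cam('side'));save(cam('scene'),'sc9.png')
```

```text
[0.51985191 0.31785213 0.15986884] 0.034668463114151206 [-0.04793579  0.94940983  0.43288018]
wrist 0.6 [273.0, 80.3, 332.7, 263.7] [[-0.074, -0.022, 0.011], [0.002, -0.011, 0.016], [0.07, 0.018, 0.025]]
scene 0.55 [199.7, 236.3, 228.5, 282.1] [[-0.074, -0.029, 0.006], [0.022, -0.012, 0.016], [0.069, 0.019, 0.025]]
side 0.49 [239.4, 169.1, 298.7, 182.9] [[-0.069, -0.024, 0.009], [0.007, -0.016, 0.015], [0.07, 0.013, 0.025]]
0.08 531 [-0.1307 -0.1291 -0.1283 -0.1275 -0.1264]
0.1 580 [-0.1336 -0.1322 -0.1314 -0.1306 -0.1294]
0.12 619 [-0.1366 -0.1353 -0.1346 -0.1337 -0.1325]
0.14 653 [-0.1395 -0.1382 -0.1375 -0.1366 -0.1353]
0.16 713 [-0.1427 -0.1412 -0.1405 -0.1396 -0.1383]
0.18 775 [-0.1456 -0.1443 -0.1435 -0.1426 -0.1414]
0.2 830 [-0.1485 -0.1472 -0.1463 -0.1456 -0.1443]
```

View pics/sc9.png

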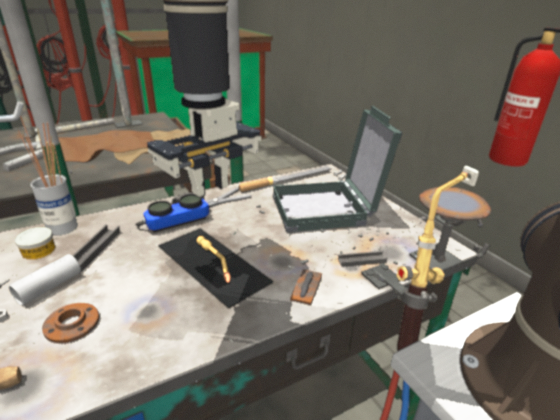

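The nozzle lies on the mat at ~(213, 258), the lid stands open at ~(375, 160), and the arm is clear. Handing in.

```bash
python3 -c "
from plant import r
print(r.close_job())"
```

```text
the job is handed in; nothing more can be done
None
```

The job is handed in: the lid stands open on its stop, the nozzle lies lengthwise and centred on the mat, and the spanner was left in the case; hand-in returned no verdict.

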